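# Find the rejected bracket

### The arm

A 7-joint arm with a two-finger parallel gripper is mounted at the origin on a cart in front of the work surface, level with it; the furniture and walls round the work are solid. World frame = base frame: x ahead of the robot, y to its left, z up, the work surface at z = 0. Lengths are in m, angles in rad, forces in N, time in s.
With the tool pointing down it reaches from about 0.35 to 0.9 m from the base axis. Payload 8.1 kg.
Tool frame: the origin (TCP) lies at the centre of the arm's flange, where the gripper is bolted on; the fingertips stand 178 mm ahead of it and the grasp point (between the pads) lies 159 mm ahead of it; z points along the fingers, y is the line along which they close (so a half turn about z gives the same grasp; the last joint's range is limited). The gripper opens to 92 mm and grips with 3 to 60 N. Pads are 19 mm wide; open, the fingers measure 130 mm over their backs; the gripper's body (75 mm by 190 mm) begins 47 mm behind the grasp point.
Start: joints at [1.153, 0.434, 0.025, 1.573, -0.012, 1.134, -0.075], TCP at [0.193, -0.594, 0.405] pointing down, gripper open.
Joint ranges: [-2.62, 2.62], [-0.44, 2.09], [-1.27, 1.32], [0.08, 2.57], [-1.32, 4.46], [0.12, 2], [-2.74, 2.74]. Speed limits (rad/s): [2.22, 2.22, 3.01, 3.01, 3.14, 3.14, 3.14].

### API

Orientations are given as a rotation vector (axis times angle).
In Python, from cell import arm gives the robot as it stands. The module is installed in compiled form; this text tells all that it offers.
- The arm moves only by the shell command python3 -m inch 'ROWS' [FORCE]. ROWS is text: rows parted by semicolons, each of 5 numbers parted by spaces: the shift along the tool's x, y, z in m, then the turn about the tool's z in rad, then the finger opening in m, from 0 to 0.0918. In form: x y z roll fingers; .... A call has 1 to 5 rows; each row is the pose to reach, as a shift and turn from the pose commanded when the call began, along the tool's axes at that moment; what a row does not reach only later rows make up. A row lasts 1/10 s, in which the tool goes at most 50 mm and 8.59 degrees, less where a joint would pass 70% of its speed; a pose out of reach is approached as far as the arm can. A call with a gripper value outside its range is refused whole. The fingers move at their own pace and stop on an object; FORCE is the grip in N (left out, the last holds). Time passes only in rows, so rows that repeat a pose let the fingers close. It gives the time, the measured TCP pose, the force, the opening and the grip force at its end, in the units of the state.
- arm.observe(): the state, without advancing time (a new reading comes with each control period).
- arm.get_image(name): name is "side" or "top"; returns the picture (420x560x3 uint8, red, green, blue); there is no depth.
- arm.get_calibration(name): a dict with "intrinsics" (3x3 intrinsics, pixels), "pose" (4x4, takes a point from camera to world coordinates). Camera axes: x right, y up, looking along -z (the intrinsics and any distortion apply to the point x, -y, -z); pixel columns grow to the right and rows downward; lengths in m; the calibration is good to about 2 mm. A picture is of the moment at which its call begins. get_calibration takes no time and is no camera call.
- arm.sign_off(): hands the job in; it is judged then, once.
Trained networks look in the newest picture that a camera, given by its name, has taken for a name from the list of things; names that differ only in an ending like _2 or _b are one class to them, and where a whole thing is asked for, a point or a joint stands for the part that bears it (a point fixed in the world has none). Each returns a list of dicts, best first, with "conf" (0 to 1); they miss things now and then, are a little off and sometimes report something else, mostly with a low value. They report only what shows in the picture. A call takes as long as a camera call. They do not tell look-alikes from the thing itself.
- arm.look_for(camera, query): "point" ([row, column] in pixels, amid what is visible of it).
- arm.silhouettes(camera, query): "region" (420x560 bool, what is visible of it) and "point" ([row, column] in pixels, amid what is visible of it).
- arm.place_of(camera, query): "point" ([row, column] in pixels: a listed point, or the origin of a listed thing).
The state is a dict: "clock": time; "joints": joint angles; "dq": joint speeds; "joint_efforts": joint torques, N m; "position": TCP position; "ee_rot": TCP orientation; "force": force on the tool from outside, world axes, zero at the start; "ft_torque": the same for the moment, N m; "width": opening from 0.0 (shut) to 1.0 (fully open); "gripper_force": force on a finger pad.
Only numpy, scipy, OpenCV 4.12 (cv2) and the standard library are available. Lean on these libraries where they do the work, as an engineer would, in place of code of your own. Each camera call takes 0.05 s, during which the arm holds its last target. There are 200 camera calls.

### The job

Three look-alike angle brackets stand on the worktop; one has a red reject dot on the underside of its foot. Tip all three over away from the robot, so that each lies on the outer face of its upright plate and shows the underside of its foot, then pick up the one with the red dot and set it down inside the blue tray. Leave the other two lying tipped over where they fell.

Things in the scene. Friction and masses are not known exactly. Their poses are not given: they have to be found in the camera images.
- bracket_plain_1 (a point): Loose pale grey L-shaped angle bracket, 85 g: foot plate 45 long x 40 wide x 8 thick, flat on the worktop; at its end away from the robot an upright plate 60 high x 40 x 8. Underside plain. Point: centre of its 45 x 40 x 60 box. Axes: z up, y across, x from the foot's free end to the upright (within 20 deg of away from the robot). Upright at x 14.5 to 22.5 mm, foot at z -30 to -22 mm.
- bracket_plain_2 (a point): The same as bracket_plain_1, same point and axes, plain underside. To tip any of them: push the inner face of the upright towards +x, 40 to 45 mm above the worktop; it pivots on its lower far edge and falls over by itself after about 30 mm of push.
- bracket_dot (a point): The reject: same shape, look, point and axes, 70 to 105 g, but a red dot 28 mm across under its foot, unseen until tipped. Tipped, any bracket has x down and z away from the robot, its point 22 mm above the worktop; the foot is then an 8 mm thick wall standing 45 mm high on the robot's side, centred 26 mm from the point, its underside towards the robot: pinch it there from above.
- tray: Blue open tray, fixed to the worktop, 140 (its x) x 160 (its y) x 25 mm high outside, walls and floor 4 mm thick. Origin: centre of its underside, on the worktop; z up.
Mind the look-alikes: they are no part of the job. Leave any purple look-alike of the part that bears bracket_dot alone.

How it is judged:
By the outcome, as a careful person would: the job done as asked, in the order asked, and still so for the second after the job is handed in, with the robot touching nothing.
It also fails if it takes over 58 s, if anything falls off the work surface, if the arm or the gripper's body presses on something with over 40 N, if the wrist force passes 120 N, or if a joint passes its speed limit or range.

## Working session

There is one attempt and no reset: what is moved stays moved. The work goes in short steps, Python scripts to look and compute and a shell command to move; the robot and the scene stay as the last step left them, time stands still between calls to the robot, and variables do not carry over. Pictures are saved under pics/ and viewed, at most 10 in all, crops included, and the job is handed in when it is done.

```bash
mkdir -p pics; cat > h.py <<'E'
import numpy as np, cv2
from cell import arm
from scipy.spatial.transform import Rotation as R
def ray(cam,p):
    c=arm.get_calibration(cam);K=np.array(c["intrinsics"]);T=np.array(c["pose"])
    v=np.linalg.inv(K)@[p[1],p[0],1]; v=T[:3,:3]@[v[0],-v[1],-v[2]]
    return T[:3,3],v
def at_z(cam,p,z):
    o,v=ray(cam,p); return o+v*(z-o[2])/v[2]
def tri(p1,p2):
    o1,v1=ray("side",p1);o2,v2=ray("top",p2)
    v1=v1/np.linalg.norm(v1);v2=v2/np.linalg.norm(v2)
    s=np.linalg.lstsq(np.c_[v1,-v2],o2-o1,rcond=None)[0]
    a=o1+s[0]*v1;b=o2+s[1]*v2
    return (a+b)/2,np.linalg.norm(a-b)
def proj(cam,X):
    c=arm.get_calibration(cam);K=np.array(c["intrinsics"]);T=np.array(c["pose"])
    q=T[:3,:3].T@(np.array(X)-T[:3,3]); q=K@[q[0],-q[1],-q[2]]; return np.array([q[1]/q[2],q[0]/q[2]])
def save(cam,n):
    im=arm.get_image(cam); cv2.imwrite(f"pics/{n}.png",im[:,:,::-1]); return im
E
python3 - <<'E'
from h import *
np.set_printoptions(precision=3,suppress=True)
a=save("top","top0");b=save("side","side0")
for cam in ["top","side"]:
    c=arm.get_calibration(cam); print(cam,c["pose"][:,3] if hasattr(c["pose"],"shape") else c["pose"], {k for k in c})
    for q,z in [("bracket_dot",.03),("bracket_plain_1",.03),("tray",0)]:
        for d in arm.place_of(cam,q): print(cam,q,d["conf"],np.array(d["point"]),at_z(cam,d["point"],z))
s=arm.observe();print(s["position"],s["ee_rot"],R.from_rotvec(s["ee_rot"]).as_matrix(),s["clock"],s["force"])
cv2.imwrite("pics/both0.png",cv2.resize(np.hstack([a,b]),(800,300))[:,:,::-1])
E
```

```text
top [ 0.493 -0.059  1.194  1.   ] {'pose', 'intrinsics'}
top bracket_dot 0.89 [166.  195.1] [0.646 0.125 0.03 ]
top bracket_dot 0.61 [233.9 198.7] [0.493 0.112 0.03 ]
top bracket_dot 0.6 [220.5 153.3] [0.521 0.215 0.03 ]
top bracket_dot 0.6 [241.3 292.3] [ 0.482 -0.099  0.03 ]
top bracket_plain_1 0.84 [209.7 234.5] [0.55  0.033 0.03 ]
top bracket_plain_1 0.78 [243.1 292.4] [ 0.478 -0.099  0.03 ]
top tray 0.87 [213.2 381.5] [ 0.552 -0.304  0.   ]
side [ 0.49  -1.055  0.7    1.   ] {'pose', 'intrinsics'}
side bracket_dot 0.61 [167.3 308.1] [0.635 0.109 0.03 ]
side bracket_dot 0.58 [166.8 254.9] [0.498 0.122 0.03 ]
side bracket_dot 0.52 [150.3 261.4] [0.518 0.212 0.03 ]
side bracket_plain_1 0.96 [215.1 252.7] [ 0.488 -0.095  0.03 ]
side bracket_plain_1 0.63 [186.  279.4] [0.555 0.023 0.03 ]
side tray 0.64 [289.5 286.8] [ 0.548 -0.308  0.   ]
[ 0.193 -0.594  0.405] [-3.103 -0.492  0.   ] [[ 0.951  0.31  -0.   ]
 [ 0.31  -0.951  0.   ]
 [-0.    -0.    -1.   ]] 0.4 [-0.029 -0.335 -0.09 ]
```

View pics/top0.png

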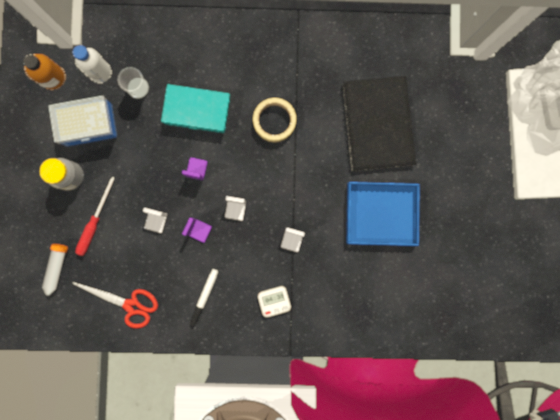

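View pics/side0.png

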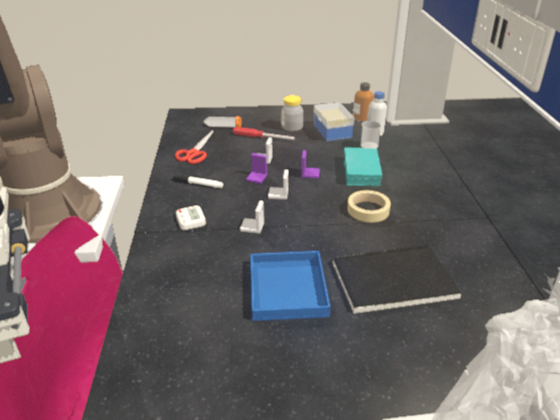

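The top view shows grey brackets at (col,row) about (155,220), (235,208) and (292,240). The purple look-alikes are at (195,168) and (197,230), and the tray is at (383,214). The side view agrees. Next I'll fit the exact poses and yaws.

```bash
cat > fit.py <<'E'
from h import *
from scipy.optimize import minimize
from itertools import product
S=8
UP=[((-.0225,-.02,-.03),(.0225,.02,-.022)),((.0145,-.02,-.03),(.0225,.02,.03))]
def render(cam,Rm,t,win):
    r0,c0,n=win; m=np.zeros((n*4,n*4),np.uint8)
    for lo,hi in UP:
        P=np.array(list(product(*zip(lo,hi))))@Rm.T+t
        q=np.array([proj(cam,p) for p in P])
        h=cv2.convexHull(np.round(((q[:,::-1]-[c0,r0]+.5)*4-.5)*16).astype(np.int32))
        cv2.fillConvexPoly(m,h,1,shift=4)
    return cv2.resize(m.astype(np.float32),(n,n),interpolation=cv2.INTER_AREA)
def pose(x,tip):
    Rz=R.from_euler("z",x[2]).as_matrix()
    if tip: return Rz@R.from_euler("y",np.pi/2).as_matrix(),np.array([x[0],x[1],.0225])
    return Rz,np.array([x[0],x[1],.03])
def fit(masks,x0,tip=False):
    # masks: dict cam->bool mask
    W={}
    for cam in masks:
        p=proj(cam,[x0[0],x0[1],.03]); W[cam]=(int(p[0])-32,int(p[1])-32,64)
    def cost(x):
        c=0
        Rm,t=pose(x,tip)
        for cam,m in masks.items():
            r,cc,n=W[cam]; a=render(cam,Rm,t,W[cam]); b=m[r:r+n,cc:cc+n]
            c+=1-np.minimum(a,b).sum()/np.maximum(a,b).sum()
        return c
    best=None
    for y in (-.2,0.,.2):
        s=[[x0[0],x0[1],y],[x0[0]+.008,x0[1],y],[x0[0],x0[1]+.008,y],[x0[0],x0[1],y+.12]]
        r=minimize(cost,s[0],method="Nelder-Mead",options=dict(initial_simplex=s,maxiter=120,xatol=1e-4,fatol=1e-4))
        if best is None or r.fun<best.fun: best=r
    return best.x,best.fun
def grey_masks(x0,z=.03):
    M={}
    for cam in ("top","side"):
        arm.get_image(cam)
        L=arm.silhouettes(cam,"bracket_plain_1")+arm.silhouettes(cam,"bracket_dot")
        p=proj(cam,[x0[0],x0[1],z])
        L=[d for d in L if np.hypot(*(np.array(d["point"])-p))<14]
        if L: M[cam]=L[0]["region"].astype(np.float32)
    return M
E
time python3 - <<'E'
from fit import *
np.set_printoptions(precision=3,suppress=True)
im={};L={}
for cam in ("top","side"):
    im[cam]=arm.get_image(cam); L[cam]=arm.silhouettes(cam,"bracket_plain_1")+arm.silhouettes(cam,"bracket_dot")
for n,x0 in dict(A=(.52,.213),B=(.552,.03),C=(.48,-.097)).items():
    M={}
    for cam in L:
        p=proj(cam,[*x0,.03]); k=[d for d in L[cam] if np.hypot(*(np.array(d["point"])-p))<14]
        if k: M[cam]=k[0]["region"].astype(np.float32)
    print(n,list(M),[int(m.sum()) for m in M.values()],*([fit(M,x0)]+[fit({c:M[c]},x0) for c in M]) )
# tray colour blob
a=im["top"].astype(int); m=((a[...,2]>a[...,0]+50)&(a[...,2]>110)).astype(np.uint8); m[:,:320]=0; m[:,440:]=0
r=cv2.minAreaRect(cv2.findNonZero(m)); print(r, at_z("top",(r[0][1],r[0][0]),.02))
E
```

```text
Traceback (most recent call last):
  File "fit.py", line 33, in fit
    r=minimize(cost,s[0],method="Nelder-Mead",options=dict(initial_simplex=s,maxiter=120,xatol=1e-4,fatol=1e-4))
  File "fit.py", line 27, in cost
    r,cc,n=W[cam]; a=render(cam,Rm,t,W[cam]); b=m[r:r+n,cc:cc+n]
                     ~~~~~~^^^^^^^^^^^^^^^^^
  File "fit.py", line 10, in render
    q=np.array([proj(cam,p) for p in P])
                ~~~~^^^^^^^
  File "h.py", line 17, in proj
    c=arm.get_calibration(cam);K=np.array(c["intrinsics"]);T=np.array(c["pose"])
ValueError: time passes only in moves, steps and waits

real	0m10.734s
user	0m3.998s
sys	0m0.585s
```

```bash
sed -i 's/arm.get_calibration(cam)/cal(cam)/' h.py; sed -i '3a from functools import lru_cache\n@lru_cache(None)\ndef cal(cam): return arm.get_calibration(cam)' h.py
cat > meas.py <<'E'
from fit import *
np.set_printoptions(precision=3,suppress=True)
def run(X,tip=False):
    im={};L={};z=.0225 if tip else .03
    for cam in ("top","side"):
        im[cam]=arm.get_image(cam); L[cam]=arm.silhouettes(cam,"bracket_plain_1")+arm.silhouettes(cam,"bracket_dot")
    for n,x0 in X.items():
        M={}
        for cam in L:
            p=proj(cam,[*x0,z]); k=[d for d in L[cam] if np.hypot(*(np.array(d["point"])-p))<16]
            if k: M[cam]=k[0]["region"].astype(np.float32)
        print(n,[(c,int(M[c].sum())) for c in M])
        if M: print("   both",*fit(M,x0,tip))
        if len(M)>1:
            for c in M: print("   ",c,*fit({c:M[c]},x0,tip))
    return im
E
time python3 - <<'E'
from meas import *
im=run(dict(A=(.52,.213),B=(.552,.03),C=(.48,-.097)))
a=im["top"].astype(int); m=((a[...,2]>a[...,0]+50)&(a[...,2]>110)).astype(np.uint8); m[:,:320]=0; m[:,440:]=0
r=cv2.minAreaRect(cv2.findNonZero(m)); print(r, at_z("top",(r[0][1],r[0][0]),.02))
E
```

```text
A [('top', 348), ('side', 78)]
   both [ 0.522  0.215 -0.221] 0.8168689608573914
    top [ 0.523  0.215 -0.224] 0.1172260046005249
    side [ 0.52   0.225 -0.093] 0.6570155620574951
B [('top', 337), ('side', 266)]
   both [ 0.553  0.033 -0.109] 0.2558095455169678
    top [ 0.554  0.033 -0.176] 0.13618862628936768
    side [ 0.553  0.035 -0.108] 0.09514564275741577
C [('top', 331), ('side', 372)]
   both [ 0.485 -0.098 -0.245] 0.2358914613723755
    top [ 0.486 -0.099 -0.274] 0.10799390077590942
    side [ 0.485 -0.097 -0.236] 0.10085183382034302
((382.9810485839844, 213.20220947265625), (72.21687316894531, 62.922969818115234), 1.5481575727462769) [ 0.551 -0.304  0.02 ]
real	0m7.666s
user	0m3.576s
sys	0m0.252s
```

```bash
cat > to.py <<'E'
import sys; from h import *
# x y tip_z yaw(of tool x) -> shift in tool axes and roll
x,y,z,yaw=map(float,sys.argv[1:5]); s=arm.observe(); Rm=R.from_rotvec(s["ee_rot"]).as_matrix()
d=Rm.T@(np.array([x,y,z+.178])-s["position"]); cy=np.arctan2(Rm[1,0],Rm[0,0])
r=(cy-yaw+np.pi)%(2*np.pi)-np.pi
print("t",round(s["clock"],2),"tip",np.round(np.array(s["position"])-[0,0,.178],4),"yaw",round(cy,3),"tilt",np.round(Rm[2],3),"F",np.round(s["force"],1),"w",round(float(s["width"]),3),"shift",np.round(d,4),"roll",round(r,3),"j",np.round(s["joints"],2))
E
python3 -m inch '.16 -.17 0 0 0; .16 -.17 0 0 0; .16 -.17 0 0 0; .16 -.17 0 0 0; .16 -.17 0 0 0' 20
python3 -m inch '.16 -.17 0 0 0; .16 -.17 0 0 0; .16 -.17 0 0 0; .16 -.17 0 0 0; .16 -.17 0 0 0'
python3 to.py .427 -.083 .1 -.25
```

```text
clock: 1.5
position: [0.2943, -0.3799, 0.4049]
ee_rot: [-3.102, -0.496, -0.001]
force: [0.1, 0.8, 0.8]
width: 0.614
gripper_force: 0.0
clock: 2.0
position: [0.3935, -0.1686, 0.4052]
ee_rot: [3.102, 0.497, 0.002]
force: [0.7, -0.3, 0.3]
width: 0.181
gripper_force: 0.0
t 2.0 tip [ 0.3935 -0.1686  0.2272] yaw 0.318 tilt [ 0.001  0.    -1.   ] F [ 0.7 -0.3  0.3] w 0.181 shift [ 0.0584 -0.0709  0.1272] roll 0.568 j [ 0.52  0.13 -0.27  2.    0.04  1.01 -1.02]
```

```bash
python3 -m inch '.06 -.07 .12 .56 0; .06 -.07 .12 .56 0; .06 -.07 .12 .56 0; .06 -.07 .12 .56 0; .06 -.07 .12 .56 0' >/dev/null
python3 -m inch '0 0 0 0 0;0 0 0 0 0' >/dev/null
python3 to.py .427 -.083 .042 -.25
```

```text
t 2.7 tip [ 0.4281 -0.0877  0.1078] yaw -0.243 tilt [ 0.002  0.    -1.   ] F [-0.   0.1  0.3] w 0.005 shift [-0.0023 -0.0044  0.0658] roll 0.007 j [ 0.27  0.3  -0.23  2.14  0.11  0.71 -1.84]
```

```bash
python3 -m inch '-.002 -.004 .04 0 0;-.002 -.004 .065 0 0;-.002 -.004 .065 0 0;.025 -.004 .065 0 0;.05 -.004 .065 0 0' >/dev/null
python3 to.py .485 -.098 .042 -.25
python3 -m inch '.01 0 0 0 0;.02 0 0 0 0;.028 0 0 0 0;.036 0 0 0 0;.042 0 0 0 0'
python3 to.py .485 -.098 .042 -.25
python3 - <<'E'
from h import *
a=save("side","s1"); cv2.imwrite("pics/s1c.png",cv2.resize(a[120:280,170:370],(800,640))[:600,:,::-1])
E
```

```text
t 3.2 tip [ 0.4783 -0.0961  0.0437] yaw -0.245 tilt [ 0.002  0.    -1.   ] F [ 0.5 -0.1  0. ] w 0.006 shift [0.0069 0.0002 0.0017] roll 0.005 j [ 0.24  0.47 -0.2   2.08  0.16  0.6  -1.88]
clock: 3.7
position: [0.5184, -0.1054, 0.2199]
ee_rot: [3.118, -0.384, -0.0]
force: [-0.5, -0.9, 0.5]
width: 0.004
gripper_force: 0.0
t 3.7 tip [ 0.5184 -0.1054  0.0419] yaw -0.245 tilt [-0.  0. -1.] F [-0.5 -0.9  0.5] w 0.004 shift [-0.0342  0.0009 -0.0001] roll 0.005 j [ 0.24  0.52 -0.19  1.98  0.16  0.65 -1.87]
```

View pics/s1c.png

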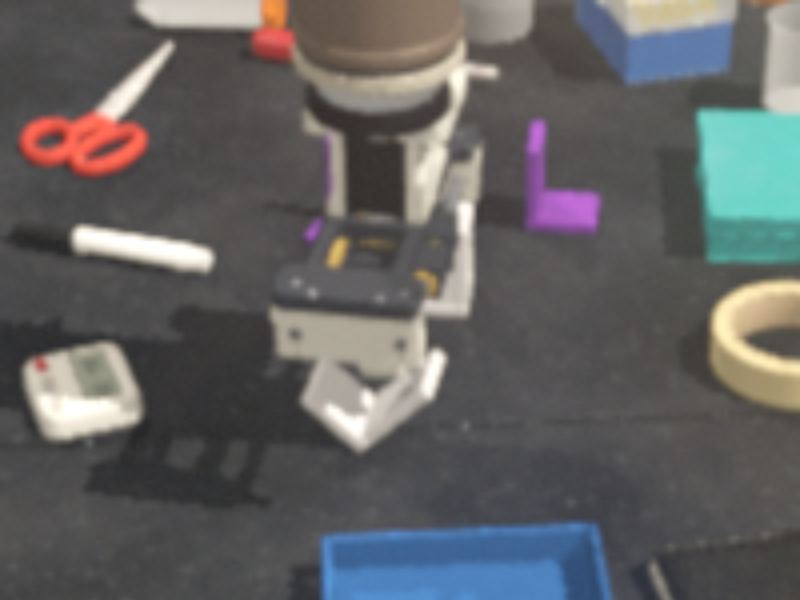

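Bracket C is tilted about 40°. I'll push it a little further, then lift up out of the L.

```bash
python3 -m inch '.008 0 0 0 0;.014 0 -.004 0 0;.018 0 -.01 0 0;.018 0 -.06 0 0;.018 0 -.1 0 0'
python3 -m inch '0 0 0 0 0;0 0 0 0 0'>/dev/null
python3 to.py .487 .042 .1 -.14
python3 - <<'E'
from h import *
a=save("side","s2"); cv2.imwrite("pics/s2c.png",cv2.resize(a[140:260,190:350],(640,480))[:,:,::-1])
E
```

```text
clock: 4.25
position: [0.5357, -0.1095, 0.3214]
ee_rot: [-3.118, 0.384, 0.002]
force: [1.2, -1.0, 1.2]
width: 0.004
gripper_force: 0.0
t 4.45 tip [ 0.5359 -0.1097  0.1431] yaw -0.245 tilt [ 0.003 -0.    -1.   ] F [-1.6 -0.1 -0.3] w 0.01 shift [-0.0844 -0.1353  0.0429] roll -0.105 j [ 0.27  0.41 -0.22  1.85  0.11  0.89 -1.82]
```

View pics/s2c.png

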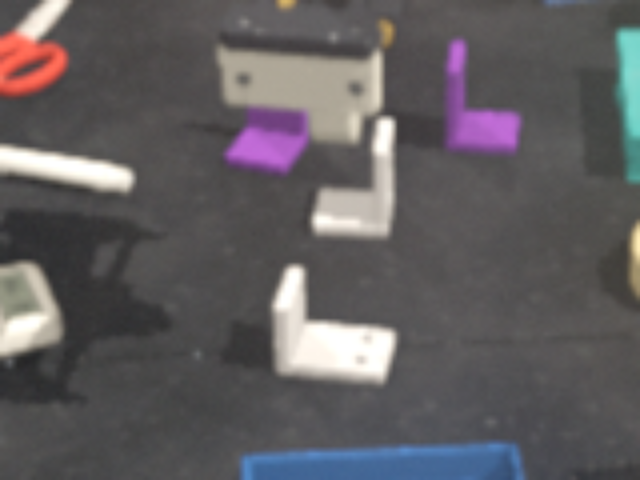

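C is tipped, with its foot wall standing at crop (290,320). Bracket B is next.

```bash
python3 -m inch '-.08 -.134 .04 -.105 0;-.08 -.134 .04 -.105 0;-.08 -.134 .04 -.105 0;-.08 -.134 .04 -.105 0;-.08 -.134 .04 -.105 0'>/dev/null
python3 -m inch '0 0 0 0 0'>/dev/null
python3 to.py .4935 .041 .042 -.14
```

```text
t 5.1 tip [0.4907 0.0387 0.1012] yaw -0.141 tilt [-0.001  0.001 -1.   ] F [ 0.8 -0.2 -0.4] w 0.004 shift [ 0.0025 -0.0028  0.0592] roll -0.001 j [ 0.03  0.39 -0.28  2.02  0.15  0.75 -2.05]
```

```bash
python3 -m inch '.002 -.003 .04 0 0;.002 -.003 .059 0 0;.002 -.003 .059 0 0;.027 -.003 .059 0 0;.052 -.003 .059 0 0' >/dev/null
python3 to.py .553 .033 .042 -.14
python3 -m inch '.01 0 0 0 0;.02 0 0 0 0;.028 0 0 0 0;.036 0 0 0 0;.042 0 0 0 0'>/dev/null
python3 -m inch '.008 0 0 0 0;.014 0 -.004 0 0;.018 0 -.01 0 0;.018 0 -.06 0 0;.018 0 -.1 0 0' >/dev/null
python3 -m inch '0 0 0 0 0;0 0 0 0 0'>/dev/null
python3 to.py .463 .228 .1 -.22
python3 - <<'E'
from h import *
save("side","s3")
for d in arm.silhouettes("side","bracket_dot")+arm.silhouettes("side","bracket_plain_1"): print(d["conf"],d["point"],d["region"].sum())
a=cv2.imread("pics/s3.png");cv2.imwrite("pics/s3c.png",cv2.resize(a[130:250,190:350],(480,360)))
E
```

```text
t 5.6 tip [0.5435 0.0338 0.0438] yaw -0.142 tilt [ 0.001  0.001 -1.   ] F [1.3 0.1 0.4] w 0.005 shift [ 0.0095 -0.0005  0.0018] roll -0.002 j [ 0.02  0.54 -0.24  1.94  0.2   0.68 -2.06]
t 6.8 tip [0.6021 0.0272 0.1443] yaw -0.14 tilt [ 0.003 -0.001 -1.   ] F [-0.3  0.9 -1.3] w 0.004 shift [-0.1659 -0.1794  0.0439] roll 0.08 j [ 0.05  0.49 -0.26  1.71  0.15  0.95 -1.98]
0.88 [169.9, 255.5] 456
0.61 [148.1, 268.3] 111
0.95 [226.2, 270.3] 448
0.74 [191.3, 296.5] 319
```

View pics/s3c.png

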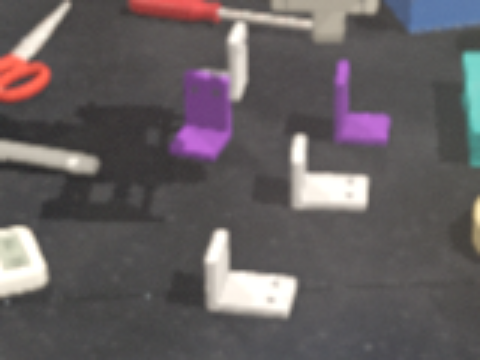

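B is tipped too. Now bracket A.

```bash
python3 -m inch '-.165 -.178 .0 .08 0;-.165 -.178 .0 .08 0;-.165 -.178 .03 .08 0;-.165 -.178 .04 .08 0;-.165 -.178 .04 .08 0'>/dev/null
python3 -m inch '0 0 0 0 0;0 0 0 0 0'>/dev/null
python3 to.py .4635 .228 .042 -.22
```

```text
t 7.65 tip [0.4623 0.2272 0.1016] yaw -0.217 tilt [-0.002  0.002 -1.   ] F [-0.3 -0.4  0.4] w 0.002 shift [ 0.0011 -0.0012  0.0596] roll 0.003 j [-0.33  0.43 -0.3   1.96  0.17  0.78 -2.52]
```

```bash
python3 -m inch '.001 -.001 .04 0 0;.001 -.001 .059 0 0;.001 -.001 .059 0 0;.026 -.001 .059 0 0;.051 -.001 .059 0 0' >/dev/null
python3 to.py .522 .215 .042 -.22
python3 -m inch '.01 0 0 0 0;.02 0 0 0 0;.028 0 0 0 0;.036 0 0 0 0;.042 0 0 0 0'>/dev/null
python3 -m inch '.008 0 0 0 0;.014 0 -.004 0 0;.018 0 -.01 0 0;.018 0 -.06 0 0;.018 0 -.1 0 0' >/dev/null
python3 -m inch '-.1 0 -.1 0 .09;-.1 0 -.1 0 .09;-.1 0 -.1 0 .09;-.1 0 -.1 0 .09'>/dev/null
python3 to.py .463 .228 .1 -.22
python3 - <<'E'
from h import *
a=save("side","s4");b=save("top","t4")
cv2.imwrite("pics/s4c.png",np.hstack([cv2.resize(x,(480,360)) [:320] for x in (a[130:250,190:350],b[140:260,140:300])])[:,:,::-1][:,:960])
im=cv2.imread("pics/s4c.png");cv2.imwrite("pics/s4c.png",cv2.resize(im,(800,267)))
r=b.astype(int);m=(r[...,0]>r[...,1]+60)&(r[...,0]>r[...,2]+60);m[:130]=0;m[280:]=0;m[:,:140]=0;m[:,320:]=0
n,_,st,c=cv2.connectedComponentsWithStats(m.astype(np.uint8));print([(s[4],x) for s,x in zip(st[1:],c[1:])])
E
```

```text
t 8.15 tip [0.5146 0.2153 0.0447] yaw -0.221 tilt [ 0.  0. -1.] F [0.7 0.6 0.7] w 0.008 shift [ 0.0073 -0.0013  0.0027] roll -0.001 j [-0.3   0.56 -0.26  1.91  0.22  0.7  -2.49]
t 9.55 tip [0.4713 0.2274 0.2489] yaw -0.216 tilt [ 0.005 -0.005 -1.   ] F [ 1.4 -0.1  0.2] w 0.308 shift [-0.009   0.002   0.1488] roll 0.004 j [-0.28  0.28 -0.34  1.77  0.1   1.11 -2.44]
[]
```

View pics/s4c.png

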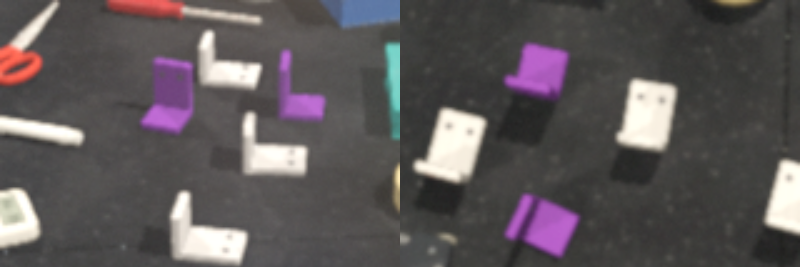

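All three are tipped, but neither camera looks straight at an underside. I'll fit the tipped poses and sample the thin underside strips for red.

```bash
python3 - <<'E'
from meas import *
im=run(dict(A=(.567,.205),B=(.600,.027),C=(.53,-.109)),tip=True)
for cam in im:
    a=im[cam].astype(int); red=a[...,0]-(a[...,1]+a[...,2])/2
    for n,x0 in dict(A=(.567,.205,-.22),B=(.600,.027,-.14),C=(.53,-.109,-.25)).items():
        Rm,t=pose(x0,True); p=proj(cam,Rm@[0,0,-.03]+t).astype(int); w=red[p[0]-12:p[0]+13,p[1]-16:p[1]+17]
        i=np.unravel_index(w.argmax(),w.shape); q=(i[0]+p[0]-12,i[1]+p[1]-16)
        print(cam,n,p,"max red",w.max(),q,a[q],"count>12",(w>12).sum(), "count>6",(w>6).sum())
cv2.imwrite("pics/t5c.png",cv2.resize(im["top"][195:260,140:310],(800,306),interpolation=cv2.INTER_CUBIC)[:,:,::-1])
E
```

```text
A [('top', 514), ('side', 256)]
   both [ 0.573  0.203 -0.219] 0.20041108131408691
    top [ 0.574  0.202 -0.235] 0.054753661155700684
    side [ 0.573  0.204 -0.183] 0.10781729221343994
B [('top', 418), ('side', 325)]
   both [ 0.605  0.027 -0.166] 0.2295570969581604
    top [ 0.606  0.026 -0.18 ] 0.12809807062149048
    side [ 0.605  0.028 -0.17 ] 0.08489233255386353
C [('top', 475), ('side', 437)]
   both [ 0.534 -0.111 -0.224] 0.18801629543304443
    top [ 0.535 -0.112 -0.234] 0.049794137477874756
    side [ 0.534 -0.109 -0.224] 0.09605622291564941
top A [213 155] max red 21.5 (np.int64(209), np.int64(151)) [185 171 156] count>12 209 count>6 265
top B [200 235] max red 16.5 (np.int64(189), np.int64(240)) [251 242 227] count>12 166 count>6 247
top C [232 293] max red 16.5 (np.int64(229), np.int64(302)) [251 242 227] count>12 172 count>6 253
side A [152 268] max red 28.5 (np.int64(155), np.int64(258)) [177 100 197] count>12 275 count>6 558
side B [186 285] max red 14.0 (np.int64(177), np.int64(288)) [230 221 211] count>12 121 count>6 258
side C [219 258] max red 14.5 (np.int64(215), np.int64(263)) [243 233 224] count>12 137 count>6 257
```

View pics/t5c.png

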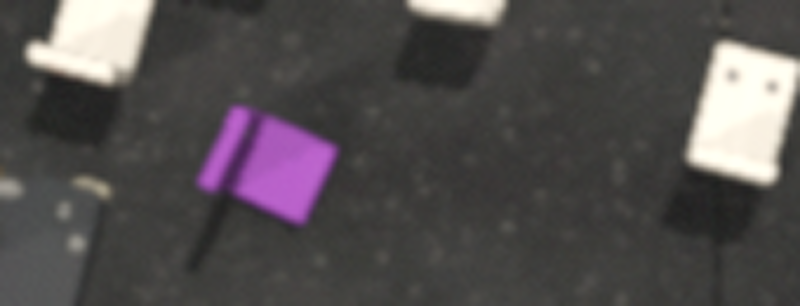

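```bash
python3 - <<'E'
from fit import *
ims=[arm.get_image("top").astype(float) for _ in range(6)]
print("noise",np.std([i[200,300] for i in ims],0)); a=np.mean(ims,0).astype(np.float32)
for n,x0 in dict(A=(.574,.202,-.235),B=(.606,.027,-.175),C=(.535,-.111,-.234)).items():
    Rm,t=pose(x0,True); print(n)
    for h in (-.0225,-.018,-.01,0,.01,.02,.024,.03):  # local x: -22.5=top edge, +22.5=worktop
        row=[]
        for y in (-.017,-.008,0,.008,.017):
            p=proj("top",Rm@[h,y,-.030]+t); v=cv2.remap(a,np.array([[p[1]]],np.float32),np.array([[p[0]]],np.float32),1)[0,0]
            row.append(f"{v[0]:.0f}/{v[1]:.0f}/{v[2]:.0f} {v[0]/v[1:].mean():.2f}")
        print(f"{h:+.3f} r{p[0]:.1f}",row)
E
```

```text
noise [1.24721913 0.47140452 0.68718427]
A
-0.022 r207.6 ['199/188/174 1.10', '207/197/183 1.09', '210/200/186 1.09', '208/195/180 1.11', '205/198/183 1.08']
-0.018 r207.7 ['187/178/163 1.10', '209/201/186 1.08', '212/203/188 1.08', '210/197/182 1.10', '211/203/188 1.08']
-0.010 r207.9 ['161/153/139 1.10', '214/206/191 1.08', '212/203/188 1.08', '213/201/186 1.10', '212/204/188 1.08']
+0.000 r208.1 ['122/115/105 1.11', '215/207/192 1.08', '212/202/188 1.08', '214/204/189 1.09', '213/202/187 1.10']
+0.010 r208.4 ['102/97/89 1.10', '213/203/188 1.09', '216/207/192 1.08', '219/209/195 1.08', '215/202/187 1.10']
+0.020 r208.6 ['94/89/82 1.10', '202/193/178 1.09', '221/212/198 1.08', '220/211/196 1.08', '219/207/192 1.10']
+0.024 r208.7 ['88/84/78 1.09', '193/184/170 1.09', '221/213/198 1.08', '219/211/196 1.08', '220/209/193 1.09']
+0.030 r208.8 ['80/77/72 1.07', '173/165/151 1.10', '220/213/198 1.07', '220/211/196 1.08', '220/209/194 1.09']
B
-0.022 r195.9 ['185/177/164 1.09', '200/192/177 1.08', '197/190/176 1.08', '212/203/189 1.08', '190/183/170 1.08']
-0.018 r196.0 ['179/171/158 1.0
[... 985 characters left out ...]
194 1.07']
-0.010 r228.9 ['206/198/184 1.08', '220/213/199 1.07', '220/212/198 1.07', '218/210/196 1.07', '212/205/191 1.07']
+0.000 r228.9 ['208/200/185 1.08', '216/209/195 1.07', '216/209/194 1.07', '213/206/191 1.08', '206/199/185 1.07']
+0.010 r229.0 ['206/198/184 1.08', '213/205/191 1.08', '211/203/189 1.08', '209/201/187 1.08', '200/193/179 1.07']
+0.020 r229.0 ['202/194/180 1.08', '207/199/185 1.08', '207/200/185 1.08', '204/197/182 1.08', '193/186/173 1.08']
+0.024 r229.1 ['201/193/179 1.08', '204/196/182 1.08', '206/199/184 1.08', '201/193/179 1.08', '190/183/170 1.08']
+0.030 r229.1 ['199/191/177 1.08', '200/192/178 1.08', '203/196/181 1.08', '197/190/176 1.08', '186/179/166 1.08']
```

```bash
python3 - <<'E'
from fit import *
ims=[arm.get_image("top").astype(float) for _ in range(10)]
a=np.mean(ims,0).astype(np.float32)
for n,x0 in dict(A=(.574,.202,-.235),B=(.606,.027,-.175),C=(.535,-.111,-.234)).items():
    Rm,t=pose(x0,True); print(n)
    for dz in (0,-.002,-.004,-.006,-.008,-.01,-.012):
        row=[]
        for y in (-.018,-.012,-.006,0,.006,.012,.018):
            p=proj("top",Rm@[-.0225,y,-.030+dz]+t); v=cv2.remap(a,np.array([[p[1]]],np.float32),np.array([[p[0]]],np.float32),1)[0,0]
            row.append(f"{v[0]:.0f} {v[0]/v[1]:.3f}")
        print(f"{dz:+.3f} r{p[0]:.1f}",row)
E
```

```text
A
+0.000 r207.5 ['186 1.056', '209 1.040', '204 1.048', '210 1.046', '210 1.063', '207 1.052', '199 1.039']
-0.002 r208.3 ['126 1.071', '137 1.059', '135 1.078', '143 1.069', '137 1.110', '138 1.070', '135 1.041']
-0.004 r209.2 ['69 1.067', '70 1.058', '63 1.093', '75 1.093', '74 1.126', '74 1.047', '77 1.024']
-0.006 r210.1 ['41 1.014', '41 1.020', '42 1.012', '41 1.045', '41 1.050', '56 1.008', '57 0.998']
-0.008 r211.0 ['38 1.004', '37 0.990', '38 0.986', '37 0.998', '35 0.988', '59 1.011', '58 1.000']
-0.010 r211.8 ['36 0.997', '37 0.990', '37 1.002', '37 1.008', '36 0.989', '69 1.025', '60 1.010']
-0.012 r212.7 ['36 1.005', '37 1.008', '37 1.009', '37 1.004', '36 0.986', '72 1.025', '59 1.007']
B
+0.000 r195.8 ['186 1.045', '188 1.037', '202 1.043', '197 1.038', '212 1.041', '207 1.039', '175 1.043']
-0.002 r196.7 ['123 1.056', '129 1.047', '141 1.048', '140 1.047', '149 1.047', '150 1.046', '117 1.045']
-0.004 r197.6 ['73 1.045', '77 1.051', '86 1.042', '85 1.048', '89 1.041', '91 1.047', '79 1.033']
-0.006 r198.4 ['51 1.030', '50 1.041', '56 1.018', '50 1.017', '54 1.016', '54
[... 326 characters left out ...]
 r228.7 ['190 1.040', '227 1.036', '226 1.037', '224 1.031', '224 1.036', '224 1.037', '211 1.034']
-0.002 r229.5 ['131 1.047', '167 1.047', '167 1.045', '160 1.042', '159 1.045', '162 1.045', '149 1.043']
-0.004 r230.4 ['84 1.040', '92 1.054', '93 1.050', '90 1.046', '84 1.042', '86 1.055', '82 1.045']
-0.006 r231.3 ['60 1.023', '51 1.030', '46 1.011', '48 1.032', '45 1.008', '43 1.030', '44 1.024']
-0.008 r232.2 ['55 1.019', '40 1.012', '39 0.990', '40 1.018', '35 0.984', '39 1.003', '38 1.003']
-0.010 r233.0 ['55 1.021', '40 1.007', '39 1.008', '40 1.024', '35 0.980', '40 1.010', '41 0.987']
-0.012 r233.9 ['56 1.028', '40 1.004', '42 1.016', '39 1.025', '36 0.981', '40 1.021', '45 1.001']
```

The strip on A has a red tint at its centre: R/G is 1.13 there, against about 1.03–1.05 at its ends, while B and C are flat. So A is the candidate. I'll grasp it, lift it and turn the underside to the side camera to check.

```bash
python3 -m inch '0 0 0 -.75 .07;0 0 0 -.75 .07;0 0 0 -.75 .07;0 0 0 -.75 .07;0 0 0 -.75 .07' >/dev/null
python3 -m inch '0 0 0 -.75 .07;0 0 0 -.75 .07;0 0 0 -.75 .07;0 0 0 -.75 .07;0 0 0 -.75 .07' >/dev/null
python3 to.py .5487 .208 .1 1.34
```

```text
t 11.75 tip [0.4743 0.225  0.2438] yaw 1.286 tilt [ 0.  0. -1.] F [ 0.7 -0.  -0.2] w 0.761 shift [0.0046 0.0761 0.1438] roll -0.054 j [-0.06  0.33 -0.62  1.75  0.21  1.13 -1.03]
```

```bash
python3 -m inch '.005 .076 .05 -.054 .07;.005 .076 .1 -.054 .07;.005 .076 .143 -.054 .07;.005 .076 .143 -.054 .07;.005 .076 .143 -.054 .07' >/dev/null
python3 -m inch '0 0 0 0 .07;0 0 0 0 .07' >/dev/null
python3 to.py .5487 .208 .014 1.34
```

```text
t 12.45 tip [0.5488 0.2087 0.1027] yaw 1.334 tilt [ 0.002  0.002 -1.   ] F [-0.2 -0.2  0.3] w 0.763 shift [-0.0009 -0.0002  0.0887] roll -0.006 j [-0.08  0.57 -0.54  1.77  0.36  0.9  -1.01]
```

```bash
python3 -m inch '-.001 0 .04 0 .07;-.001 0 .07 0 .07;-.001 0 .088 0 .07;-.001 0 .088 0 .07;-.001 0 .088 0 .07' 
python3 -m inch '0 0 0 0 0;0 0 0 0 0;0 0 0 0 0;0 0 0 0 0;0 0 0 0 0' 25
python3 -m inch '0 0 0 0 0;0 0 0 0 0;0 0 0 0 0;0 0 0 0 0;0 0 0 0 0' 25
python3 to.py .5487 .208 .014 1.34
```

```text
clock: 12.95
position: [0.5488, 0.2076, 0.1924]
ee_rot: [2.468, 1.943, 0.003]
force: [-0.4, 0.8, 0.2]
width: 0.765
gripper_force: 0.0
clock: 13.45
position: [0.5484, 0.207, 0.1909]
ee_rot: [2.469, 1.943, 0.0]
force: [-0.0, -0.1, 0.5]
width: 0.374
gripper_force: 0.0
clock: 13.95
position: [0.5483, 0.207, 0.1907]
ee_rot: [-2.468, -1.943, 0.0]
force: [0.2, 0.3, -0.1]
width: 0.084
gripper_force: 25.0
t 13.95 tip [0.5483 0.207  0.0127] yaw 1.334 tilt [-0. -0. -1.] F [ 0.2  0.3 -0.1] w 0.084 shift [ 0.0011  0.0002 -0.0013] roll -0.006 j [-0.12  0.68 -0.48  1.84  0.45  0.73 -1.09]
```

```bash
python3 -m inch '0 0 -.03 0 0;0 0 -.06 0 0;0 0 -.1 0 0;0 0 -.14 0 0;0 0 -.14 -.1 0' 
python3 -m inch '0 0 0 -.75 0;0 0 0 -.75 0;0 0 0 -.75 0;0 0 0 -.75 0;0 0 0 -.75 0' >/dev/null
python3 -m inch '0 0 0 -.75 0;0 0 0 -.75 0;0 0 0 -.75 0;0 0 0 -.75 0;0 0 0 -.75 0' >/dev/null
python3 to.py .545 -.304 .16 2.9
python3 - <<'E'
from h import *
a=save("side","s6");p=proj("side",[.55,.2,.16]).astype(int);print(p)
cv2.imwrite("pics/s6c.png",cv2.resize(a[max(p[0]-60,0):p[0]+80,p[1]-90:p[1]+90],(720,560))[:,:,::-1])
E
```

```text
clock: 14.45
position: [0.5494, 0.2084, 0.3364]
ee_rot: [2.366, 2.063, 0.013]
force: [0.7, 0.3, -0.8]
width: 0.087
gripper_force: 25.0
t 15.45 tip [0.5483 0.2068 0.1525] yaw 2.94 tilt [ 0. -0. -1.] F [-0.1 -0.7 -2.1] w 0.083 shift [-0.0992 -0.5011 -0.0072] roll 0.04 j [ 0.18  0.63 -0.96  1.71  0.57  1.11  0.41]
[107 272]
```

View pics/s6c.png

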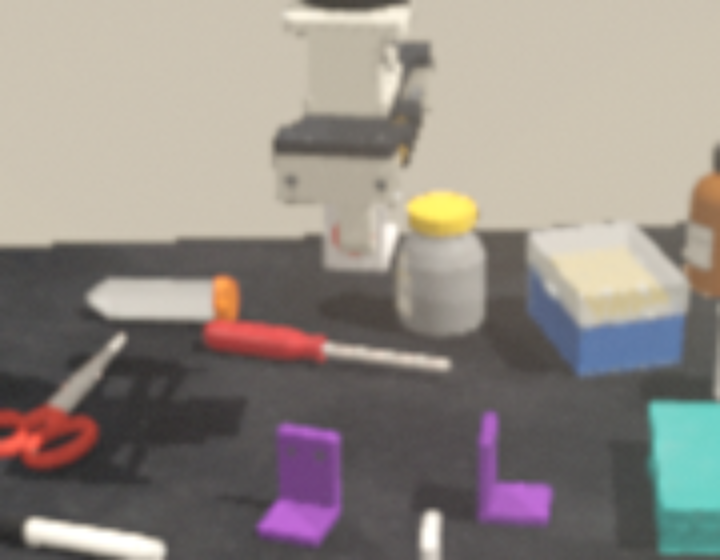

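The red dot shows behind the finger at crop (340,240), so A is the reject. Next is the tray.

```bash
python3 to.py .546 -.318 .15 2.94
python3 -m inch '-.05 .24 0 0 0;-.05 .24 0 0 0;-.05 .24 0 0 0;-.05 .24 0 0 0;-.05 .24 0 0 0' 
python3 to.py .546 -.318 .15 2.94
```

```text
t 15.5 tip [0.5484 0.2066 0.1523] yaw 2.949 tilt [ 0.    -0.001 -1.   ] F [-0.3  0.1 -1.4] w 0.085 shift [-0.0983 -0.5153  0.0027] roll 0.009 j [ 0.18  0.63 -0.96  1.71  0.57  1.11  0.42]
clock: 16.0
position: [0.6472, 0.4336, 0.3302]
ee_rot: [-0.331, -3.124, 0.0]
force: [1.3, -0.3, -1.5]
width: 0.092
gripper_force: 25.0
t 16.0 tip [0.6472 0.4336 0.1522] yaw 2.931 tilt [ 0. -0. -1.] F [ 1.3 -0.3 -1.5] w 0.092 shift [-0.0583 -0.7561  0.0025] roll -0.009 j [-0.27  0.89 -0.85  1.15  0.64  1.36  0.31]
```

I typed the wrong sign there: tool y points to +y after the roll. The arm was high and showed no contact force, so I'll reverse.

```bash
python3 -m inch '-.02 -.24 0 0 0;-.02 -.24 0 0 0;-.02 -.24 0 0 0;-.02 -.24 0 0 0;-.02 -.24 0 0 0' >/dev/null
python3 to.py .546 -.318 .15 2.94
python3 -m inch '-.02 -.24 0 0 0;-.02 -.24 0 0 0;-.02 -.24 0 0 0;-.02 -.24 0 0 0;-.02 -.24 0 0 0' >/dev/null
python3 to.py .546 -.318 .15 2.94
```

```text
t 16.5 tip [0.6166 0.1895 0.1522] yaw 2.929 tilt [ 0.    -0.002 -1.   ] F [ 1.  -0.3 -0.8] w 0.083 shift [-0.0381 -0.5109  0.0031] roll -0.011 j [ 0.18  0.71 -0.92  1.56  0.6   1.18  0.49]
t 17.0 tip [ 0.5862 -0.0498  0.1524] yaw 2.928 tilt [ 0.    -0.001 -1.   ] F [ 0.9 -0.7 -1.6] w 0.083 shift [-0.0175 -0.2707  0.0028] roll -0.012 j [ 0.63  0.64 -0.97  1.7   0.58  1.12  0.84]
```

```bash
python3 -m inch '-.018 -.24 0 0 0;-.018 -.24 0 0 0;-.018 -.24 0 0 0;-.018 -.24 0 0 0;-.018 -.24 0 0 0' >/dev/null
python3 -m inch '0 -.03 .03 0 0;0 -.03 .06 0 0;0 -.03 .06 0 0' >/dev/null
python3 to.py .546 -.318 .018 2.94
```

```text
t 17.8 tip [ 0.5465 -0.3156  0.0886] yaw 2.929 tilt [ 0.007  0.001 -1.   ] F [-0.6  0.7  0. ] w 0.085 shift [-0.0005 -0.0025  0.0706] roll -0.011 j [ 1.    0.77 -0.91  1.65  0.67  1.08  1.24]
```

```bash
python3 -m inch '0 0 .02 0 0;0 0 .035 0 0;0 0 .05 0 0;0 0 .06 0 0;0 0 .068 0 0' >/dev/null
python3 -m inch '0 0 0 0 0;0 0 0 0 0' >/dev/null
python3 to.py .546 -.318 .018 2.94
```

```text
t 18.5 tip [ 0.5489 -0.3143  0.025 ] yaw 2.934 tilt [-0.  0. -1.] F [-0.1  0.1 -0.7] w 0.089 shift [ 0.0021 -0.0043  0.007 ] roll -0.006 j [ 0.97  0.84 -0.86  1.69  0.75  0.97  1.19]
```

```bash
python3 -m inch '0 0 .003 0 0;0 0 .006 0 0;0 0 .0075 0 0;0 0 .0075 0 0' 
python3 -m inch '0 0 0 0 .04;0 0 0 0 .04;0 0 0 0 .04;0 0 0 0 .04;0 0 0 0 .04' 
python3 to.py .546 -.318 .018 2.94
```

```text
clock: 18.9
position: [0.5486, -0.3144, 0.195]
ee_rot: [-0.326, -3.124, -0.0]
force: [0.1, -0.1, -0.8]
width: 0.087
gripper_force: 25.0
clock: 19.4
position: [0.5488, -0.3143, 0.1953]
ee_rot: [0.326, 3.125, -0.0]
force: [0.0, 0.1, -0.2]
width: 0.428
gripper_force: 0.0
t 19.4 tip [ 0.5488 -0.3143  0.0173] yaw 2.934 tilt [-0. -0. -1.] F [ 0.   0.1 -0.2] w 0.428 shift [ 0.0019 -0.0042 -0.0007] roll -0.006 j [ 0.97  0.85 -0.85  1.7   0.76  0.96  1.18]
```

```bash
python3 -m inch '0 0 -.03 0 .04;0 0 -.07 0 .04;0 0 -.12 0 .04;0 0 -.17 0 .04;0 0 -.2 0 .04' >/dev/null
python3 -m inch '.1 -.05 -.05 0 .04;.2 -.05 -.05 0 .04;.2 -.05 -.05 0 .04;.2 -.05 -.05 0 .04;.2 -.05 -.05 0 .04' >/dev/null
python3 to.py .546 -.318 .018 2.94
python3 - <<'E'
from h import *
a=save("side","s7");b=save("top","t7")
cv2.imwrite("pics/f7.png",np.hstack([cv2.resize(x,(400,300)) for x in (a[80:350,140:500],b[60:330,60:420])])[:,:,::-1])
E
```

```text
t 20.4 tip [ 0.3387 -0.3224  0.2672] yaw 2.93 tilt [ 0.003 -0.002 -1.   ] F [-0.1 -0.3  0.6] w 0.434 shift [-0.2026  0.0485  0.2484] roll -0.01 j [ 1.57  0.35 -1.18  1.82  0.35  1.21  1.65]
```

View pics/f7.png

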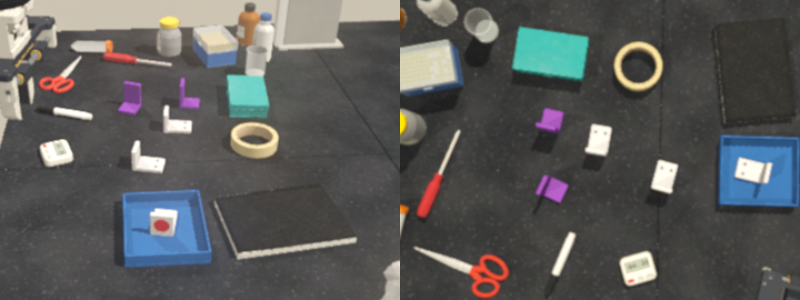

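The red-dot bracket stands in the tray at side crop (162,225) with its dot showing. The other two lie tipped where they fell, and nothing else was disturbed.

```bash
python3 -m inch '0 0 0 0 .04;0 0 0 0 .04;0 0 0 0 .04' >/dev/null; python3 -c "
from cell import arm
print(arm.sign_off())"
```

```text
the job is handed in; nothing more can be done
None
```

I tipped all three brackets, set the red-dot one down inside the blue tray, left the other two lying where they fell, and handed the job in at about 21 s of the 58 s allowed. One move went the wrong way because of a sign slip; no contact showed in the force reading, and the last pictures show nothing disturbed.

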